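Fit the fuse plug and hold the lamp-test handle at the mark

ROBOT

A 6-joint arm with a two-finger parallel gripper is mounted at the origin on the work surface. World frame = base frame: x ahead of the robot, y to its left, z up, the work surface at z = 0. Lengths are in m, angles in rad, forces in N, time in s.
With the tool pointing down it reaches from about 0.375 to 0.975 m from the base axis. Payload 3.8 kg.
Tool frame: the origin (TCP) lies at the very end of the fingers, on their centre line; the grasp point (between the pads) lies 19 mm behind it; z points along the fingers, y is the line along which they close (so a half turn about z gives the same grasp; the last joint's range is limited). The gripper opens to 85 mm and grips with 20 to 120 N. Pads are 22 mm wide; open, the fingers measure 114 mm over their backs; the gripper's body (76 mm by 85 mm) begins 54 mm behind the grasp point. The pads swing forward as they close: fully open they stand 13 mm farther back than shut.
Start: joints at [1.125, 0.264, 1.604, -0, 1.274, -0.037], TCP at [0.268, 0.619, 0.231] pointing down, gripper open.
Joint ranges: [-2.63, 2.63], [-0.94, 2.18], [0.31, 2.57], [-1.31, 4.45], [0, 2.66], [-2.55, 2.55]. Speed limits (rad/s): [2.57, 2.57, 3.14, 3.14, 3.14, 3.14].

INTERFACE

Orientations are given as a rotation vector (axis times angle).
In Python, from workcell import * gives the robot as it stands.
- The arm moves only by the shell command python3 -m crank 'ROWS' [OPENING] [FORCE]. ROWS is JSON, a list that holds one entry, the list of rows, each a list of 6 numbers: the shift along the tool's x, y, z in cm, then the turn, a rotation vector about the tool's x, y, z in rad. In form: [[[dx, dy, dz, ax, ay, az], ...]]. A call has 1 to 8 rows; each row shifts and turns the commanded pose from where the row before left it, along the tool's axes as they then stand; what a row does not reach is not made up. A row lasts 1/12 s, in which the tool goes at most 41.7 mm and 7.16 degrees, less where a joint would pass 70% of its speed; a pose out of reach is approached as far as the arm can. A call with a gripper value outside its range is refused whole. OPENING is the finger opening in cm, from 0 to 8.54, set as the call begins (- or left out, the last holds). The fingers move at their own pace and stop on an object; FORCE is the grip in N (left out, the last holds). Time passes only in rows, so rows that do not move let the fingers close. It gives the time, the measured TCP pose, the force, the opening and the grip force at its end, in the units of the state.
- read_state(): the state, without advancing time (a new reading comes with each control period).
- read_camera(name): name is "side" or "top" or "wrist"; returns the picture (420x560x3 uint8, blue, green, red); there is no depth.
- camera_model(name): a dict with "camera_matrix" (3x3 intrinsics, pixels), "R" (3x3) and "t" (3): a world point X has camera coordinates R X + t. Camera axes: x right, y down, z forward; pixel columns grow to the right and rows downward; lengths in m; the calibration is good to about 2 mm. A picture is of the moment at which its call begins: read the wrist's pose just before it. camera_model takes no time and is no camera call; for the wrist camera it gives the pose at the moment of the call.
- finish_job(): hands the job in; it is judged then, once.
The state is a dict: "time": time; "q": joint angles; "joint_vel": joint speeds; "joint_torque": joint torques, N m; "tool_pos": TCP position; "tcp_rot": TCP orientation; "wrist_force": force on the tool from outside, world axes, zero at the start; "torque": the same for the moment, N m; "width": opening from 0.0 (shut) to 1.0 (fully open); "grip_force": force on a finger pad.
Only numpy, scipy, OpenCV 4.12 (cv2) and the standard library are available. Lean on these libraries where they do the work, as an engineer would, in place of code of your own. Each camera call takes 0.05 s, during which the arm holds its last target. There are 200 camera calls.

TASK

Take the orange-capped fuse plug from the wooden rack and push it fully home in the black socket on top of the lighting control unit, then let go of it. Then pull the unit's red spring-return lamp-test handle out until its black pointer stands over the green clip on the gauge rail, and keep it there: finish while still holding the handle at the mark, because it springs back if released. Leave the grey spare plugs in the rack and everything else on the bench where it is.

Things in the scene. Friction and masses are not known exactly. Their poses are not given: they have to be found in the camera images.
- fuse: Orange-capped fuse plug, 78 mm tall, about 90 g. Origin: centre of its foot, z up its axis. White body 22 mm across up to z = 40 mm (brass band near the foot), collar 34 mm across from 40 to 45 mm, round orange grip 24 mm across from 45 to 78 mm. Starts upright in one of the rack's holes, foot 5 mm above the bench, so the collar's underside is 15 mm above the rack.
- spare1: Grey-capped spare plug, same shape and size as the orange one; stays in the rack. Origin: centre of its foot.
- spare2: Second grey-capped spare plug, likewise.
- rack: Fixed wooden block, 180 x 50 x 30 mm (its x, y, z), with three upright holes 25 mm wide and 25 mm deep in a row along its x axis, 58 mm apart, one at the centre. Origin: centre of its underside, on the bench.
- unit: Fixed white lighting control unit. Origin: at bench level below the middle of its front face (robot side); x points to its back, y to its left, z up. Flat deck 60 mm high at x 0 to 120, y -110 to 110 mm; behind it a clear-lidded box 120 mm high to x = 220. A gauge rail 12 mm wide, top 58 mm above the bench, stands out of the front at y = 30 mm to x = -170, on a foot.
- socket (a point): Centre of the mouth of the round upright socket in the deck (in a black 60 mm square), 60 mm above the bench. The hole is 25 mm wide with a 2 mm chamfer, 46 mm deep; the plug slides in freely and is fully home when its collar lies on the deck, its foot then 40 mm below this point.
- handle (a joint): How far the red handle is pulled out of the unit, in m: 0 is home, 0.10 its end stop; it moves straight along the unit's -x axis. A spring pulls it back with about 5 N at home, rising to about 14 N at 0.08 m.
- handle_grip (a point): Centre of the red handle bar (moves with it), 55 mm above the bench: bar 12 mm thick (unit x), 100 mm long (unit y), 40 mm tall, top at 75 mm. When home, 49 mm are clear between bar and unit. Steel rods 10 mm thick, 42 mm above the bench, join them 44 mm to either side of this point; between the rods the bar can be pinched from above across its 12 mm.
- pointer (a point): Point on the handle's black pointer (a 3 mm wide needle along unit y from the bar's left end) where it crosses the gauge rail, 68 mm above the bench; it moves with the handle and is at the bar's centre in unit x.
- mark: Green clip, 14 mm wide along the rail, on the gauge rail: the mark to which the pointer must be pulled. It is fixed in a run, 45 to 80 mm of pull from home. Origin: centre of its width, on the rail's top; its axes are parallel to the unit's.
- driver: Screwdriver with an orange handle lying on the bench; leave alone. Origin on its underside.
- nutrient: Blue bottle, 64 mm in diameter, 160 mm tall, standing; leave alone. Origin: centre of its underside.
- jar: Clear jar, 60 mm in diameter, 80 mm tall, standing; leave alone. Origin: centre of its underside.
- gland: White plastic cable-gland ring, 32 mm across, 22 mm tall; leave alone. Origin: centre of its underside.
- spanner: Steel spanner lying on the bench; leave alone. Origin on its underside.
Mind the look-alikes: they are no part of the job. There is more than one size of the fuse; the job needs the smaller.

How it is judged:
On the way, in this order (a step that is already met when the one before it is completed fails the run):
1. the fuse plug is fully home in the socket, upright, and let go (horizontal distance between fuse and socket below 0.004 m and z of fuse in the frame of socket below -0.037 m and angle between fuse's own z axis and vertical below 0.08 rad and contact force between the fingers and fuse below 0.1 N), for 0.2 s.
2. the handle is held by the fingers with its pointer over the green clip (x of pointer in the frame of mark between -0.0065 and 0.0065 m and contact force between the fingers and unit above 1.5 N), for 0.5 s.
At the end, for the whole second after the job is handed in: Fuse plug home in the socket (foot 37 mm or more below the deck, within 4 mm of its axis, upright within 0.08 rad), untouched; fingers hold the handle still (1.5 N or more), pointer within 6.5 mm of the clip's middle; spares moved under 15 mm, other loose things under 30 mm (all of step 1 and all of step 2 and velocity of joint handle between -0.01 and 0.01 m/s and distance of each of spare1, spare2 from where it was at the start of the episode below 0.015 m and distance of each of driver, nutrient, jar, gland, spanner from where it was at the start of the episode below 0.03 m); the arm keeps its last pose, push and grip.
It fails at once if a spare plug is lifted or shifted more than 15 mm (distance of any of spare1, spare2 from where it was at the start of the episode above 0.015 m).
It fails at once if another loose thing on the bench is moved more than 30 mm (distance of any of driver, nutrient, jar, gland, spanner from where it was at the start of the episode above 0.03 m).
It also fails if it takes over 58 s, if anything falls off the work surface, if the arm or the gripper's body presses on something with over 40 N, if the wrist force passes 120 N, or if a joint passes its speed limit or range.

## Working session

There is one attempt and no reset: what is moved stays moved. The work goes in short steps, Python scripts to look and compute and a shell command to move; the robot and the scene stay as the last step left them, time stands still between calls to the robot, and variables do not carry over. Pictures are saved under pics/ and viewed, at most 10 in all, crops included, and the job is handed in when it is done.

```bash
ls; mkdir -p pics; python3 - <<'E'
from workcell import *
import cv2,numpy as np
for n in ("top","side"):
    im=read_camera(n); cv2.imwrite(f"pics/{n}0.png",im)
    m=camera_model(n); print(n,np.round(m["camera_matrix"],1).tolist(),np.round(m["R"],3).tolist(),np.round(m["t"],3).tolist())
s=read_state(); print({k:np.round(v,3).tolist() for k,v in s.items()})
E
```

```text
pics
top [[444.1, 0.0, 276.8], [0.0, 444.1, 211.2], [0.0, 0.0, 1.0]] [[-0.015, -1.0, 0.001], [-0.986, 0.015, -0.167], [0.167, -0.003, -0.986]] [0.016, 0.57, 1.104]
side [[510.7, 0.0, 284.7], [0.0, 510.7, 213.4], [0.0, 0.0, 1.0]] [[0.837, -0.546, 0.012], [-0.265, -0.425, -0.865], [0.478, 0.721, -0.501]] [-0.476, 0.234, 1.22]
{'time': 0.1, 'q': [1.125, 0.265, 1.605, 0.0, 1.274, -0.037], 'joint_vel': [0.001, -0.002, -0.003, -0.001, -0.0, -0.001], 'joint_torque': [-0.0, -51.671, -36.859, -0.0, 0.006, -0.0], 'tool_pos': [0.268, 0.619, 0.23], 'tcp_rot': [-0.638, -3.076, 0.003], 'wrist_force': [-0.156, 0.236, 1.178], 'torque': [-0.011, -0.029, -0.034], 'grip_force': 0.0, 'width': 0.998}
```

View pics/top0.png

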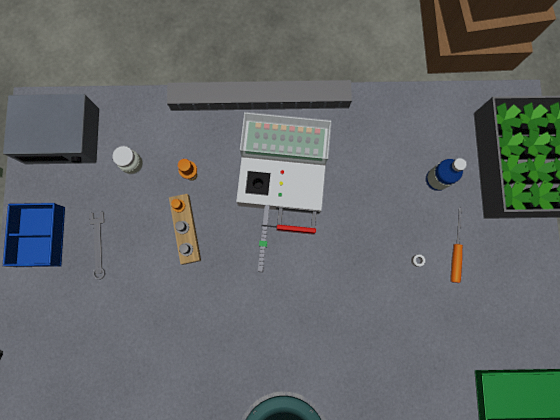

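View pics/side0.png

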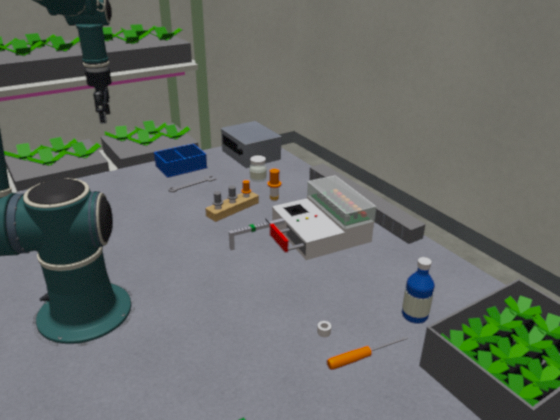

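The top view shows the orange things: small cap in the rack at (178,203), a larger look-alike standing on the bench at (187,168), and the screwdriver handle at (457,262). The one in the rack hole is the fuse. The socket is the black square at (258,183), the red bar is at (297,229) and the green clip at (264,243).

```bash
cat > h.py <<'E'
from workcell import *
import cv2,numpy as np
def ray(m,uv,z):
    K,R,t=[np.array(m[k]) for k in("camera_matrix","R","t")]
    d=R.T@np.linalg.inv(K)@np.array([uv[0],uv[1],1.]); c=-R.T@t
    return c+d*(z-c[2])/d[2]
def proj(m,X):
    K,R,t=[np.array(m[k]) for k in("camera_matrix","R","t")]
    p=K@(R@np.array(X)+t); return p[:2]/p[2]
def two(m1,u1,m2,u2):
    P=[np.array(m["camera_matrix"])@np.c_[np.array(m["R"]),np.array(m["t"])] for m in(m1,m2)]
    X=cv2.triangulatePoints(P[0],P[1],np.array(u1,float),np.array(u2,float)).ravel(); return X[:3]/X[3]
def hsv(im,lo,hi,box=None):
    k=cv2.inRange(cv2.cvtColor(im,cv2.COLOR_BGR2HSV),np.array(lo),np.array(hi))
    if box:
        b=np.zeros_like(k); x0,y0,x1,y1=box; b[y0:y1,x0:x1]=255; k&=b
    return k
def blobs(k,amin=8):
    n,l,s,c=cv2.connectedComponentsWithStats(k)
    return [(c[i].round(1).tolist(),s[i].tolist()) for i in range(1,n) if s[i][4]>=amin]
E
python3 - <<'E'
from h import *
top=cv2.imread("pics/top0.png"); side=cv2.imread("pics/side0.png")
T=camera_model("top");S=camera_model("side")
o=(5,150,80);O=(18,255,255)
print("orange top",blobs(hsv(top,o,O,(150,140,220,280)))); print("orange side",blobs(hsv(side,o,O,(200,150,300,230))))
r=hsv(top,(0,170,80),(4,255,255),(240,200,340,250))|hsv(top,(174,170,80),(180,255,255),(240,200,340,250))
print("red top",blobs(r),cv2.minAreaRect(cv2.findNonZero(r)))
g=hsv(top,(50,120,60),(75,255,255),(250,215,290,280)); print("green",blobs(g))
gs=hsv(side,(50,120,60),(75,255,255),(230,200,290,260)); print("green side",blobs(gs))
b=hsv(top,(0,0,0),(180,255,60),(238,160,300,205)); print("black",blobs(b),cv2.minAreaRect(cv2.findNonZero(b)))
print("clip",ray(T,blobs(g)[0][0],.060), two(T,blobs(g)[0][0],S,blobs(gs)[0][0]))
print("sock",ray(T,cv2.minAreaRect(cv2.findNonZero(b))[0],.06))
for p in cv2.boxPoints(cv2.minAreaRect(cv2.findNonZero(r))): print("bar",p,ray(T,p,.075))
for p in cv2.boxPoints(cv2.minAreaRect(cv2.findNonZero(b))): print("sq",p,ray(T,p,.06))
print("fuse",ray(T,(177,202),.083),"big",ray(T,(186,163),.1))
a=top[150:280,150:340]; cv2.imwrite("pics/crop1.png",cv2.resize(a,None,fx=4.2,fy=4.2,interpolation=cv2.INTER_CUBIC))
E
```

```text
orange top [([186.5, 168.0], [178, 159, 19, 20, 244]), ([177.5, 204.7], [171, 199, 14, 13, 134])]
orange side [([273.8, 178.4], [268, 169, 13, 19, 176]), ([245.6, 187.1], [242, 180, 9, 14, 93])]
red top [([296.0, 228.4], [277, 225, 39, 8, 176])] ((295.9653625488281, 228.34652709960938), (38.4084358215332, 4.477667808532715), 5.710592269897461)
green [([262.7, 243.1], [259, 241, 8, 6, 40])]
green side [([252.4, 227.0], [250, 224, 5, 7, 23])]
black [([257.7, 182.5], [246, 171, 24, 24, 473])] ((257.0548400878906, 188.00608825683594), (21.97587776184082, 32.46687316894531), 6.34019136428833)
clip [0.48671265 0.0438761  0.06      ] [0.48667423 0.04424138 0.055538  ]
sock [0.62985558 0.05703174 0.06      ]
bar [276.63367 228.66336] [0.52110033 0.00802772 0.075     ]
bar [277.07922 224.20792] [0.53239095 0.00673087 0.075     ]
bar [315.29706 228.0297 ] [ 0.52121229 -0.08925496  0.075     ]
bar [314.8515  232.48514] [ 0.50995599 -0.08779792  0.075     ]
sq [244.34143 202.92682] [0.59105446 0.0900675  0.06      ]
sq [247.9268  170.65854] [0.67648383 0.08044395 0.06      ]
sq [269.76825 173.08536] [0.66910707 0.02361253 0.06      ]
sq [266.18286 205.35364] [0.5838442  0.03392929 0.06      ]
fuse [0.59166527 0.25823193 0.083     ] big [0.68811446 0.23393978 0.1       ]
```

View pics/crop1.png

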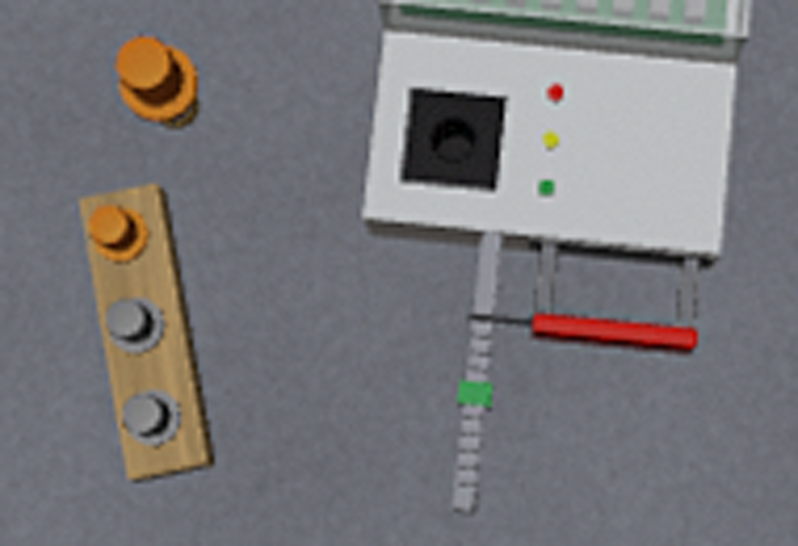

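The crop confirms it: the small orange cap sits in the rack's end hole at crop (110,225), the two grey spares are below it, and the big look-alike stands free at (150,70). I'll go above the rack.

```bash
python3 -m crank '[[[-2.75,-1.26,0,0,0,0],[-2.75,-1.26,0,0,0,0],[-2.75,-1.26,0,0,0,0],[-2.75,-1.26,0,0,0,0],[-2.75,-1.26,0,0,0,0],[-2.75,-1.26,0,0,0,0],[-2.75,-1.26,0,0,0,0],[-2.75,-1.26,0,0,0,0]]]'
python3 -m crank '[[[-2.75,-1.26,0,0,0,0],[-2.75,-1.26,0,0,0,0],[-2.75,-1.26,0,0,0,0],[-2.75,-1.26,0,0,0,0],[-2.75,-1.26,0,0,0,0],[-2.75,-1.26,0,0,0,0],[-2.75,-1.26,0,0,0,0],[-2.75,-1.26,0,0,0,0]]]'
python3 -m crank '[[[0,0,0,0,0,-0.102],[0,0,0,0,0,-0.102],[0,0,0,0,0,-0.102],[0,0,0,0,0,-0.102],[0,0,0,0,0,-0.102],[0,0,0,0,0,-0.102],[0,0,0,0,0,0],[0,0,0,0,0,0]]]'
python3 - <<'E'
from h import *
s=read_state(); print(s["tool_pos"],s["tcp_rot"],s["q"],s["time"])
m=camera_model("wrist"); im=read_camera("wrist"); cv2.imwrite("pics/w1.png",im)
print("cam c",-np.array(m["R"]).T@m["t"])
k=hsv(im,(5,150,60),(18,255,255)); print(blobs(k,60))
for X in [(.592,.258,.083),(.53+.06,.2,.03)]: print(proj(m,X))
E
```

```text
time: 0.77
tool_pos: [0.4306, 0.438, 0.2307]
tcp_rot: [-0.637, -3.076, 0.001]
wrist_force: [1.3, 0.7, 0.3]
width: 1.0
grip_force: 0.0
time: 1.43
tool_pos: [0.5924, 0.2581, 0.2307]
tcp_rot: [-0.638, -3.075, 0.001]
wrist_force: [0.5, -0.4, 0.7]
width: 1.003
grip_force: 0.0
time: 2.1
tool_pos: [0.5916, 0.2593, 0.2307]
tcp_rot: [0.314, -3.125, 0.0]
wrist_force: [-0.6, -0.8, 0.9]
width: 1.003
grip_force: 0.0
[0.59163174 0.25934774 0.23071724] [ 3.14156072e-01 -3.12489142e+00  4.55570853e-04] [ 3.74588317e-01  2.10661340e-01  1.67014724e+00 -2.31304745e-05
  1.26177648e+00 -1.39659452e+00] 2.1
cam c [0.52466971 0.24591553 0.37418777]
[([287.8, 191.5], [273, 173, 31, 35, 663]), ([247.2, 276.0], [227, 248, 44, 59, 1982])]
[283.12705644 198.56425555]
[231.98489847 175.546721  ]
```

View pics/w1.png

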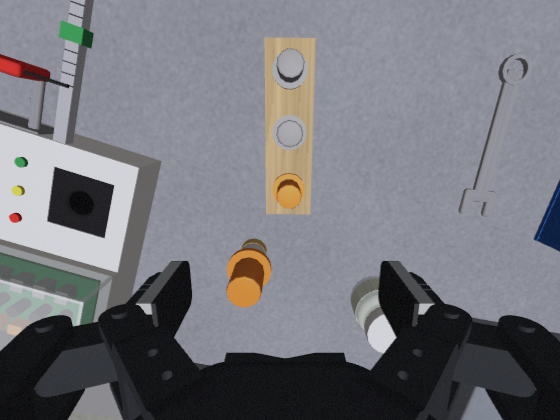

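The wrist view shows the rack upright in the picture, with the orange cap at (288,195), spares at (289,132) and (290,65), the socket square at (81,202) and the clip at (76,34). The closing line is square to the rack. I'll refine the fuse, socket and handle positions from this view.

```bash
python3 - <<'E'
from h import *
from scipy.optimize import least_squares
im=cv2.imread("pics/w1.png"); top=cv2.imread("pics/top0.png")
W=camera_model("wrist"); T=camera_model("top")
def rim(m,x,y,z,r):
    a=np.linspace(0,2*np.pi,60); return np.array([proj(m,(x+r*np.cos(t),y+r*np.sin(t),z)) for t in a])
def bb(m,x,y,z0):
    p=np.r_[rim(m,x,y,z0+.078,.012),rim(m,x,y,z0+.045,.017),rim(m,x,y,z0+.040,.017)]; return np.r_[p.min(0),p.max(0)]
for n,m,b in(("wrist",W,(273,173,304,208)),("top",T,(171,199,185,212))):
    s=least_squares(lambda p:bb(m,p[0],p[1],.005)-(np.array(b)-.5),(.592,.258)); print(n,s.x,s.fun.round(1))
print("TCP px",proj(W,read_state()["tool_pos"]))
# socket square
for n,m,i,box in(("wrist",W,im,(35,150,125,250)),("top",T,top,(240,165,275,202))):
    k=hsv(i,(0,0,0),(180,255,70),box); c=max(cv2.findContours(k,cv2.RETR_EXTERNAL,cv2.CHAIN_APPROX_NONE)[0],key=cv2.contourArea)
    r=cv2.minAreaRect(c); B=np.array([ray(m,p,.06) for p in cv2.boxPoints(r)])
    print(n,"sock",ray(m,r[0],.06),r,"sides",np.linalg.norm(np.diff(B,axis=0),axis=1), "ang",np.degrees(np.arctan2(*(B[1]-B[0])[[1,0]])))
k=hsv(im,(50,120,60),(80,255,255),(50,10,110,60)); r=cv2.minAreaRect(cv2.findNonZero(k)); print("clip",r,ray(W,r[0],.06),two(W,r[0],T,(262.7,243.1)))
E
```

```text
wrist [0.58847688 0.26236274] [-0.7 -0.5  0.7  0.5]
top [0.5897717 0.2632678] [-0.3 -0.4  0.3  0.4]
TCP px [284.42148551 266.43214912]
wrist sock [0.64276171 0.05468206 0.06      ] ((79.32483673095703, 202.0955352783203), (65.91404724121094, 53.16013717651367), 16.389541625976562) sides [0.05909948 0.06321965 0.05971417] ang 165.39287421170013
top sock [0.64423627 0.05520737 0.06      ] ((257.71337890625, 182.57925415039062), (22.0863094329834, 21.534149169921875), 6.34019136428833) sides [0.057259   0.05759599 0.05720193] ang -6.427218468254301
clip ((75.59354400634766, 33.73273849487305), (35.961002349853516, 15.809626579284668), 19.290042877197266) [0.48602859 0.04709164 0.06      ] [0.48654572 0.04416241 0.05619965]
```

```bash
python3 -m crank '[[[0.18,0.38,2.5,0,0,0],[0,0,2.5,0,0,0],[0,0,2.5,0,0,0],[0,0,2.5,0,0,0],[0,0,2.5,0,0,0],[0,0,2.5,0,0,0],[0,0,2.6,0,0,0],[0,0,0,0,0,0]]]' 5
python3 -m crank '[[[0,0,0,0,0,0],[0,0,0,0,0,0],[0,0,0,0,0,0],[0,0,0,0,0,0],[0,0,0,0,0,0],[0,0,0,0,0,0]]]' 1.5 30
```

```text
time: 2.82
tool_pos: [0.5847, 0.261, 0.0489]
tcp_rot: [0.315, -3.115, 0.005]
wrist_force: [-1.9, -0.5, -1.3]
width: 0.582
grip_force: 0.0
time: 3.32
tool_pos: [0.5905, 0.2633, 0.057]
tcp_rot: [-0.318, 3.123, 0.001]
wrist_force: [0.2, 0.3, 2.7]
width: 0.269
grip_force: 30.2
```

```bash
python3 -m crank '[[[0,0,-0.6,0,0,0],[0,0,-1.2,0,0,0],[0,0,-1.8,0,0,0],[0,0,-1.8,0,0,0],[0,0,-1.8,0,0,0],[0,0,-1.4,0,0,0],[0,0,-0.8,0,0,0],[0,0,0,0,0,0]]]' - 40
python3 - <<'E'
from h import *
from scipy.spatial.transform import Rotation as Ro
s=read_state(); R=Ro.from_rotvec(s["tcp_rot"]).as_matrix(); p=np.array(s["tool_pos"]); print(p,s["width"],s["grip_force"])
print(R.T@(np.array([.6435,.055,p[2]])-p)*100, np.degrees(np.arctan2(R[1,1],R[0,1])))
E
```

```text
time: 3.98
tool_pos: [0.591, 0.2635, 0.1526]
tcp_rot: [-0.318, 3.121, 0.002]
wrist_force: [1.7, -0.2, -1.1]
width: 0.265
grip_force: 39.3
[0.59098382 0.26349663 0.1525579 ] 0.2652905010993559 39.31367576122284
[-9.35872860e-01 -2.14805000e+01 -1.39753369e-02] 101.6430884639224
```

```bash
python3 -m crank '[[[-0.1,-1.5,0,0,0,0],[-0.1,-2.5,0,0,0,0],[-0.14,-3.5,0,0,0,0],[-0.15,-3.5,0,0,0,0],[-0.15,-3.5,0,0,0,0],[-0.1,-3.0,0,0,0,0],[-0.1,-2.5,0,0,0,0],[-0.1,-1.48,0,0,0,0]]]'
python3 -m crank '[[[0,0,0,0,0,0.06],[0,0,0,0,0,0.1],[0,0,0,0,0,0.1],[0,0,0,0,0,0.058],[0,0,0,0,0,0],[0,0,0,0,0,0]]]'
python3 - <<'E'
from h import *
from scipy.spatial.transform import Rotation as Ro
s=read_state(); R=Ro.from_rotvec(s["tcp_rot"]).as_matrix(); p=np.array(s["tool_pos"]); print(p,s["width"],np.degrees(np.arctan2(R[1,1],R[0,1])))
W=camera_model("wrist"); im=read_camera("wrist"); cv2.imwrite("pics/w2.png",im); cv2.imwrite("pics/s2.png",read_camera("side"));cv2.imwrite("pics/t2.png",read_camera("top"))
f=p-R[:,2]*(-.052); print("fuse foot expected px",proj(W,p+R[:,2]*.052),"sock px",proj(W,(.6435,.055,.06)))
E
```

```text
time: 4.65
tool_pos: [0.6413, 0.0507, 0.1476]
tcp_rot: [0.315, -3.123, 0.002]
wrist_force: [0.0, -0.7, -1.2]
width: 0.267
grip_force: 39.4
time: 5.15
tool_pos: [0.6413, 0.0544, 0.1483]
tcp_rot: [-0.177, -3.135, 0.0]
wrist_force: [-0.5, -0.2, -0.8]
width: 0.266
grip_force: 39.4
[0.64126737 0.05435586 0.14826397] 0.2662894711875679 83.53369752410947
fuse foot expected px [284.64485135 231.81016776] sock px [285.83547614 219.00633818]
```

View pics/w2.png

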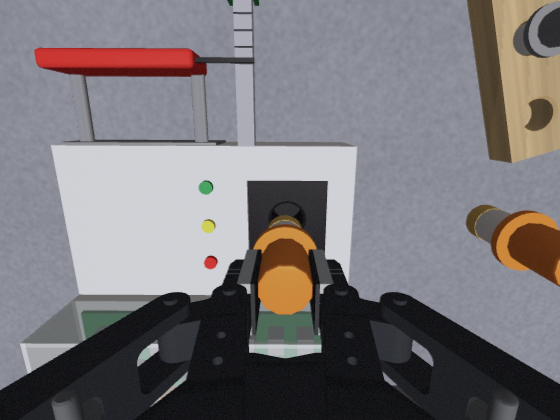

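The wrist view shows the plug upright in the grip, with its foot at about (286,222). The hole is at about (288,213), and the black square spans columns 248–327 with its front edge at row 181. I'll measure the offset more closely.

```bash
python3 - <<'E'
from h import *
im=cv2.imread("pics/w2.png"); W=camera_model("wrist"); T=camera_model("top"); S=camera_model("side")
g=cv2.cvtColor(im,cv2.COLOR_BGR2GRAY)
print("row 195",[int(v) for v in g[192,240:336:1]][::1][:16],"...",g[192,320:336].tolist())
print("col 265",g[172:190,265].tolist(),"col312",g[172:190,312].tolist())
print("col 286",g[182:250,286].tolist()); 
print("row 211",g[211,262:314].tolist());print("row 222",im[222,262:312].tolist()[::3])
cv2.imwrite("pics/c2.png",cv2.resize(im[170:270,230:350],None,fx=6,fy=6,interpolation=cv2.INTER_CUBIC))
E
```

```text
row 195 [209, 209, 209, 209, 209, 209, 209, 121, 49, 52, 49, 50, 47, 52, 49, 49] ... [52, 53, 53, 50, 52, 53, 49, 168, 205, 209, 208, 209, 209, 209, 208, 209]
col 265 [209, 210, 210, 209, 208, 209, 210, 206, 173, 53, 50, 51, 50, 50, 51, 53, 51, 51] col312 [209, 209, 209, 209, 210, 209, 210, 209, 203, 52, 53, 52, 50, 54, 51, 52, 53, 51]
col 286 [54, 51, 50, 53, 51, 49, 51, 50, 53, 50, 50, 51, 52, 49, 48, 50, 50, 49, 50, 31, 25, 45, 52, 50, 50, 48, 51, 49, 48, 49, 48, 46, 52, 68, 79, 78, 78, 88, 138, 99, 98, 97, 72, 65, 75, 122, 156, 154, 154, 153, 153, 154, 153, 154, 154, 152, 128, 63, 63, 61, 65, 62, 67, 63, 65, 66, 64, 64]
row 211 [49, 47, 50, 45, 48, 49, 47, 47, 32, 28, 23, 14, 32, 41, 48, 48, 47, 48, 46, 48, 49, 49, 47, 49, 49, 47, 48, 49, 48, 50, 49, 46, 48, 50, 49, 50, 35, 13, 17, 18, 22, 24, 44, 46, 49, 48, 46, 49, 48, 51, 48, 47]
row 222 [[44, 42, 42], [45, 40, 41], [41, 37, 39], [36, 65, 83], [45, 84, 107], [92, 128, 149], [94, 93, 96], [94, 95, 98], [97, 97, 101], [97, 97, 102], [96, 121, 137], [50, 86, 109], [39, 73, 95], [13, 13, 12], [29, 27, 28], [48, 47, 47], [47, 44, 44]]
```

View pics/c2.png

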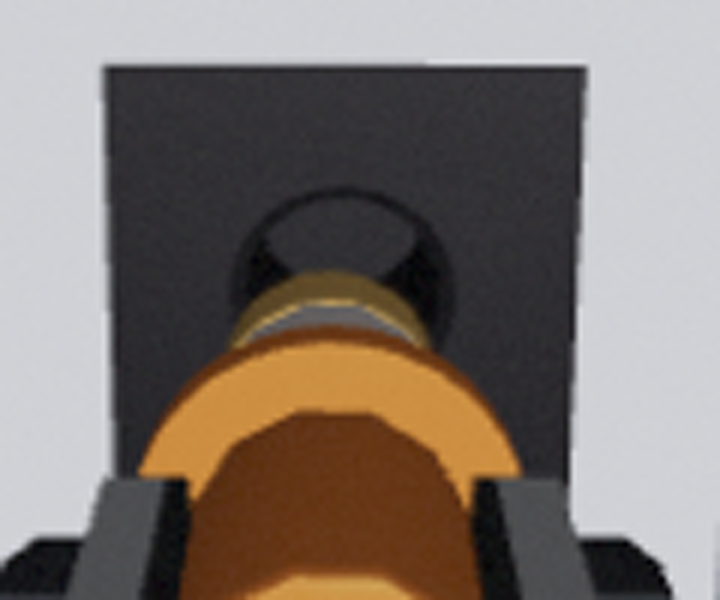

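```bash
python3 - <<'E'
from h import *
from scipy.spatial.transform import Rotation as Ro
s=read_state(); R=Ro.from_rotvec(s["tcp_rot"]).as_matrix(); p=np.array(s["tool_pos"]); W=camera_model("wrist")
ux=-R[:,0]*[1,1,0]; uy=R[:,1]
print("unit yaw by tool",np.degrees(np.arctan2(ux[1],ux[0])))
a=ray(W,(287.1,180.6),.06)+.030*ux; b=ray(W,(286.8,200.5),.06)+.0145*ux
l=ray(W,(247.1,192),.06); r=ray(W,(326.9,192),.06); hl=ray(W,(268.2,214),.06);hr=ray(W,(305.5,214),.06)
fl=ray(W,(285.1,214.6),p[2]-.052)+.011*ux
print("sock from edge",a,"from hole",b,"sq width",np.linalg.norm(l-r),"hole w",np.linalg.norm(hl-hr)); print("foot",fl,"tcp",p)
for t in(a,b): print("foot->sock in tool cm",R.T@(t-fl)*100, "tcp->",R.T@(t-p)*100)
# yaw check: front edge
e=ray(W,(312,180.3),.06)-ray(W,(265,180.9),.06); print("edge ang",np.degrees(np.arctan2(e[1],e[0])))
# rim/handle
k=hsv(cv2.imread("pics/w2.png"),(50,120,60),(80,255,255),(220,0,270,12)); print(blobs(k))
E
```

```text
unit yaw by tool -6.498211038856355
sock from edge [0.64438393 0.05596853 0.06      ] from hole [0.64410152 0.05580395 0.06      ] sq width 0.060020396643739704 hole w 0.028601164913998858
foot [0.64092786 0.05482579 0.096843  ] tcp [0.64164417 0.05445988 0.148843  ]
foot->sock in tool cm [-0.33331247  0.15308608  3.68402417] tcp-> [-0.26203713  0.18194732  8.8840777 ]
foot->sock in tool cm [-0.30711627  0.13353734  3.6840468 ] tcp-> [-0.23584094  0.16239858  8.88410033]
edge ang 84.24382498075555
[]
```

```bash
python3 -m crank '[[[-0.31,0.14,0.4,0,0,0],[0,0,0.8,0,0,0],[0,0,0.8,0,0,0],[0,0,0.8,0,0,0],[0,0,0.6,0,0,0],[0,0,0.4,0,0,0],[0,0,0.4,0,0,0],[0,0,0,0,0,0]]]'
python3 -m crank '[[[0,0,0.4,0,0,0],[0,0,0.4,0,0,0],[0,0,0.2,0,0,0],[0,0,0,0,0,0]]]'
```

```text
time: 5.97
tool_pos: [0.6444, 0.0554, 0.1059]
tcp_rot: [-0.18, -3.135, 0.0]
wrist_force: [-0.5, -1.4, -1.5]
width: 0.269
grip_force: 39.4
time: 6.3
tool_pos: [0.6448, 0.0554, 0.0967]
tcp_rot: [-0.18, -3.135, 0.0]
wrist_force: [1.0, -1.2, -1.6]
width: 0.268
grip_force: 39.4
```

```bash
python3 -m crank '[[[0,0,0.5,0,0,0],[0,0,0.5,0,0,0],[0,0,0.5,0,0,0],[0,0,0.4,0,0,0],[0,0,0.3,0,0,0],[0,0,0.3,0,0,0],[0,0,0,0,0,0]]]'
```

```text
time: 6.88
tool_pos: [0.6452, 0.0554, 0.0723]
tcp_rot: [-0.18, -3.136, 0.0]
wrist_force: [0.2, 0.5, -1.3]
width: 0.267
grip_force: 39.4
```

```bash
python3 -m crank '[[[0,0,0.15,0,0,0],[0,0,0.15,0,0,0],[0,0,0.15,0,0,0],[0,0,0,0,0,0],[0,0,0,0,0,0]]]'
```

```text
time: 7.3
tool_pos: [0.6456, 0.0554, 0.072]
tcp_rot: [0.18, 3.136, -0.0]
wrist_force: [-9.2, 0.1, 18.9]
width: 0.265
grip_force: 41.6
```

```bash
python3 -m crank '[[[0,0,-0.3,0,0,0],[0,0,0,0,0,0],[0,0,0,0,0,0],[0,0,0,0,0,0],[0,0,0,0,0,0],[0,0,0,0,0,0]]]' 5
python3 -m crank '[[[0,0,0,0,0,0],[0,0,-0.8,0,0,0],[0,0,-1.5,0,0,0],[0,0,-2,0,0,0],[0,0,-2,0,0,0],[0,0,-2,0,0,0],[0,0,-1.5,0,0,0],[0,0,-0.5,0,0,0]]]'
python3 - <<'E'
from h import *
im=read_camera("wrist"); W=camera_model("wrist"); cv2.imwrite("pics/w3.png",im); cv2.imwrite("pics/t3.png",read_camera("top"))
print(read_state()["tool_pos"],read_state()["tcp_rot"],proj(W,(.644,.056,.098)))
E
```

```text
time: 7.8
tool_pos: [0.6449, 0.0554, 0.0701]
tcp_rot: [-0.18, -3.136, 0.0]
wrist_force: [0.1, 0.8, -0.5]
width: 0.588
grip_force: 0.0
time: 8.47
tool_pos: [0.6472, 0.0555, 0.1779]
tcp_rot: [0.18, 3.131, 0.001]
wrist_force: [0.6, 0.1, -0.0]
width: 0.584
grip_force: 0.0
[0.6463299  0.05543722 0.17581024] [1.80049772e-01 3.13294221e+00 5.40097359e-04] [284.76250662 214.64039559]
```

View pics/w3.png

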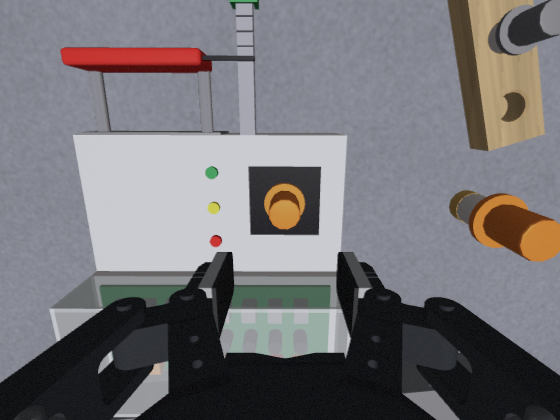

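The plug is home and free: its cap is at (285,214), and the prediction for fully home was (284.8,214.6). The bar is at (133,55), the pointer at (228,58) and the clip at (244,3). Next I'll go over the handle and turn 90°.

```bash
python3 -m crank '[[[1.3,-1.3,0,0,0,0.12],[0,0,0,0,0,0],[2,-2,0,0,0,-0.12],[2,-2,0,0,0,0],[2,-2,0,0,0,0],[2,-2,0,0,0,0],[1.5,-1.5,0,0,0,0],[0.3,-0.2,0,0,0,0.12]]]'
python3 -m crank '[[[0,0,0,0,0,0.12],[0,0,0,0,0,0.12],[0,0,0,0,0,0.12],[0,0,0,0,0,0.12],[0,0,0,0,0,0.12],[0,0,0,0,0,0.12],[0,0,0,0,0,0.12],[0,0,0,0,0,0.12]]]'
python3 -m crank '[[[0,0,0,0,0,0.12],[0,0,0,0,0,0.12],[0,0,0,0,0,0.12],[0,0,0,0,0,0.12],[0,0,0,0,0,0.01],[0,0,0,0,0,0],[0,0,0,0,0,0]]]'
python3 - <<'E'
from h import *
from scipy.spatial.transform import Rotation as Ro
s=read_state(); W=camera_model("wrist"); im=read_camera("wrist"); cv2.imwrite("pics/w4.png",im)
R=Ro.from_rotvec(s["tcp_rot"]).as_matrix(); print(s["tool_pos"],R.round(3).tolist(),np.degrees(np.arctan2(R[1,1],R[0,1])),s["time"])
E
```

```text
time: 9.23
tool_pos: [0.5168, -0.0398, 0.1719]
tcp_rot: [-0.367, -3.116, 0.001]
wrist_force: [-0.5, -0.4, -0.3]
width: 0.588
grip_force: 0.0
time: 9.9
tool_pos: [0.5197, -0.0382, 0.1723]
tcp_rot: [-1.771, -2.592, 0.001]
wrist_force: [-0.1, 0.4, 0.4]
width: 0.584
grip_force: 0.0
time: 10.48
tool_pos: [0.52, -0.0383, 0.173]
tcp_rot: [-2.34, -2.095, 0.001]
wrist_force: [0.7, -0.3, -0.9]
width: 0.584
grip_force: 0.0
[ 0.5200408  -0.03826878  0.173023  ] [[0.11, 0.994, -0.001], [0.994, -0.11, 0.0], [0.0, -0.001, -1.0]] -6.323346403032884 10.4833
```

View pics/w4.png

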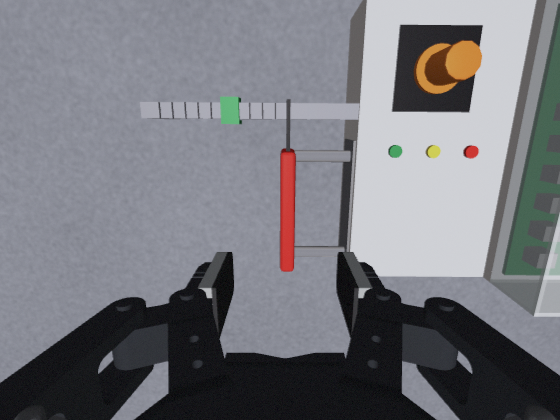

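The wrist view shows the bar at columns 280–296 and rows 150–271, the needle at (289,105), the clip at (230,110) and the plug standing in its socket at (440,68). Now I'll measure the handle and the pull.

```bash
cat > meas.py <<'E'
from h import *
from scipy.spatial.transform import Rotation as Ro
s=read_state(); W=camera_model("wrist"); im=read_camera("wrist"); p=np.array(s["tool_pos"])
R=Ro.from_rotvec(s["tcp_rot"]).as_matrix()
yaw=np.radians(-6.4); ux=np.array([np.cos(yaw),np.sin(yaw),0])
g=cv2.inRange(im,(0,90,0),(120,255,110))&hsv(im,(50,120,60),(80,255,255)); g[:, 400:]=0
b=max(blobs(g),key=lambda b:b[1][4]); x0,y0,w,h,_=b[1]; c=(x0+(w-1)/2,y0+(h-1)/2); print("clip px",c,w,h)
C=ray(W,c,.060); print("clip",C.round(4),"width",np.linalg.norm(ray(W,(x0-.5,c[1]),.06)-ray(W,(x0+w-.5,c[1]),.06)).round(4))
r=hsv(im,(0,170,60),(4,255,255))|hsv(im,(174,170,60),(180,255,255))
b=max(blobs(r),key=lambda b:b[1][4]); x,y,w,h,_=b[1]; print("bar box",x,y,w,h)
# needle: dark columns just beyond the bar's end, between rail and bar
row=y-8; gr=cv2.cvtColor(im,cv2.COLOR_BGR2GRAY)[row-4:row+5].mean(0); xs=np.arange(x-12,x+w+12); d=np.clip(np.median(gr[xs])-gr[xs]-8,0,None)
n=(xs*d).sum()/d.sum(); 
nt=cv2.cvtColor(im,cv2.COLOR_BGR2GRAY)[int(c[1])-3:int(c[1])+4].mean(0); d2=np.clip(np.median(nt[xs])-nt[xs]-30,0,None); n2=(xs*d2).sum()/max(d2.sum(),1)
print("needle col",n,"row",row,"at rail",n2)
N=ray(W,(n2 if d2.sum() else n,c[1]),.068); N1=ray(W,(n,row),.068); print("needle",N.round(4),N1.round(4),"pull left mm",((N-C)@ux*1000).round(2),((N1-C)@ux*1000).round(2))
E
cat > m2.py <<'E'
from meas import *
top0=ray(W,(x+w/2-.5,y),.075); G=top0-.050*np.array([-ux[1],ux[0],0]); G1=ray(W,(x+w/2-.5,y+h/2),.07)
print("grip est",G,G1,"bar width",np.linalg.norm(ray(W,(x-.5,y+20),.075)-ray(W,(x+w-.5,y+20),.075)))
print("to grip, tool cm",R.T@(G-p)*100)
E
python3 m2.py
```

```text
clip px (394.0, 150.5) 11 12
clip [ 0.6121 -0.0011  0.06  ] width 0.0088
bar box 281 149 14 122
needle col 287.41615180935565 row 141 at rail 287.1153918436384
needle [0.5269 0.0091 0.068 ] [0.5279 0.0162 0.068 ] pull left mm -85.77 -85.56
grip est [ 0.52173612 -0.0389883   0.075     ] [ 0.52203011 -0.0380936   0.07      ] bar width 0.010739814587851322
to grip, tool cm [-0.05041355  0.17430801  9.82405756]
```

```bash
sed -i 's/^g=.*/g=hsv(im,(45,100,50),(85,255,255)); g[:,330:]=0/' meas.py; python3 m2.py
python3 -m crank '[[[0,0.17,1,0,0,0],[0,0,2,0,0,0],[0,0,2,0,0,0],[0,0,2,0,0,0],[0,0,2,0,0,0],[0,0,2,0,0,0],[0,0,1.5,0,0,0],[0,0,0.3,0,0,0]]]' 5
python3 -m crank '[[[0,0,0,0,0,0],[0,0,0,0,0,0],[0,0,0,0,0,0],[0,0,0,0,0,0],[0,0,0,0,0,0],[0,0,0,0,0,0],[0,0,0,0,0,0],[0,0,0,0,0,0]]]' 0.3 60
python3 -c "import meas"
```

```text
clip px (230.0, 110.0) 21 27
clip [0.4863 0.0441 0.06  ] width 0.0163
bar box 280 149 15 122
needle col 287.24350649350646 row 141 at rail 285.6852941176471
needle [0.5292 0.0389 0.068 ] [0.5279 0.0162 0.068 ] pull left mm 43.2 44.43
grip est [ 0.52150491 -0.03899673  0.075     ] [ 0.52173664 -0.03812905  0.07      ] bar width 0.011515034027924692
to grip, tool cm [-0.05288231  0.14037813  9.84162523]
time: 11.3
tool_pos: [0.5191, -0.0382, 0.042]
tcp_rot: [-2.34, -2.089, 0.006]
wrist_force: [-0.5, 0.6, -0.4]
width: 0.587
grip_force: 0.0
time: 11.97
tool_pos: [0.5219, -0.0386, 0.047]
tcp_rot: [-2.344, -2.091, 0.0]
wrist_force: [-5.0, -0.9, 5.9]
width: 0.128
grip_force: 60.8
clip px (172.0, 96.0) 51 55
clip [0.4868 0.0443 0.06  ] width 0.0199
bar box 270 168 31 190
needle col 285.0143397729536 row 160 at rail 280.6091421667338
needle [0.5289 0.0388 0.068 ] [0.5278 0.0156 0.068 ] pull left mm 42.43 43.99
```

```bash
python3 -m crank '[[[0,-0.3,0,0,0,0],[0,-0.6,0,0,0,0],[0,-0.7,0,0,0,0],[0,-0.8,0,0,0,0],[0,-0.8,0,0,0,0],[0,-0.6,0,0,0,0],[0,-0.4,0,0,0,0],[0,0,0,0,0,0]]]'
python3 -m crank '[[[0,0,0,0,0,0],[0,0,0,0,0,0],[0,0,0,0,0,0]]]'
python3 -c "
from meas import *
cv2.imwrite('pics/w5.png',cv2.resize(im[20:220,150:400],None,fx=3,fy=3,interpolation=cv2.INTER_CUBIC))
print(gr[260:310].round().tolist()); print(proj(W,(.4865,.044,.06)))"
```

```text
time: 12.68
tool_pos: [0.4837, -0.0341, 0.0471]
tcp_rot: [2.34, 2.087, 0.009]
wrist_force: [8.7, 0.6, -7.9]
width: 0.131
grip_force: 59.0
time: 12.93
tool_pos: [0.4843, -0.0341, 0.0471]
tcp_rot: [2.34, 2.087, 0.01]
wrist_force: [9.8, -0.0, -7.2]
width: 0.124
grip_force: 59.0
clip px (266.5, 96.5) 36 54
clip [0.4857 0.0444 0.06  ] width 0.014
bar box 271 168 30 190
needle col 285.46575739988396 row 160 at rail 289.20139634801285
needle [0.4943 0.0428 0.068 ] [0.4903 0.02   0.068 ] pull left mm 8.67 7.26
[154.0, 153.0, 153.0, 152.0, 152.0, 151.0, 151.0, 153.0, 153.0, 153.0, 153.0, 152.0, 151.0, 150.0, 150.0, 150.0, 151.0, 151.0, 152.0, 152.0, 152.0, 137.0, 85.0, 66.0, 66.0, 66.0, 66.0, 65.0, 65.0, 87.0, 140.0, 148.0, 148.0, 147.0, 146.0, 146.0, 145.0, 145.0, 145.0, 145.0, 146.0, 145.0, 146.0, 147.0, 148.0, 149.0, 150.0, 150.0, 150.0, 151.0]
[268.56730178  97.27169185]
```

View pics/w5.png

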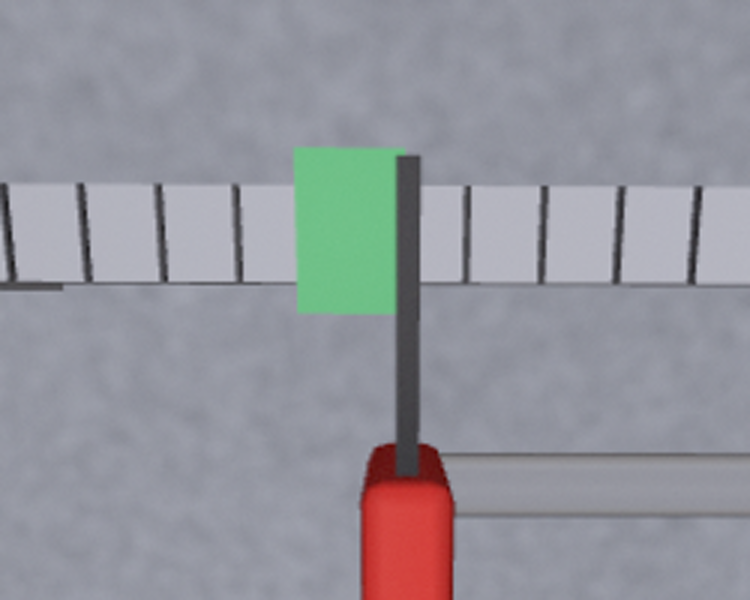

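The crop shows the needle at the clip's right edge: needle column 285.6, clip columns 248–284. About 7.3 mm of pull is left.

```bash
python3 -m crank '[[[0,-0.2,0,0,0,0],[0,-0.25,0,0,0,0],[0,-0.2,0,0,0,0],[0,-0.13,0,0,0,0],[0,0,0,0,0,0],[0,0,0,0,0,0],[0,0,0,0,0,0],[0,0,0,0,0,0]]]'
python3 -c "
from meas import *
cv2.imwrite('pics/w6.png',cv2.resize(im[20:220,150:400],None,fx=3,fy=3,interpolation=cv2.INTER_CUBIC))
cv2.imwrite('pics/s6.png',read_camera('side'))"
```

```text
time: 13.65
tool_pos: [0.4769, -0.0333, 0.0471]
tcp_rot: [2.34, 2.086, 0.01]
wrist_force: [10.7, -0.5, -8.2]
width: 0.128
grip_force: 59.1
clip px (286.0, 96.5) 35 54
clip [0.4859 0.0444 0.06  ] width 0.0137
bar box 271 168 30 190
needle col 285.46491397641597 row 160 at rail 285.68698244451804
needle [0.4856 0.0438 0.068 ] [0.4829 0.0209 0.068 ] pull left mm -0.23 -0.35
```

View pics/w6.png

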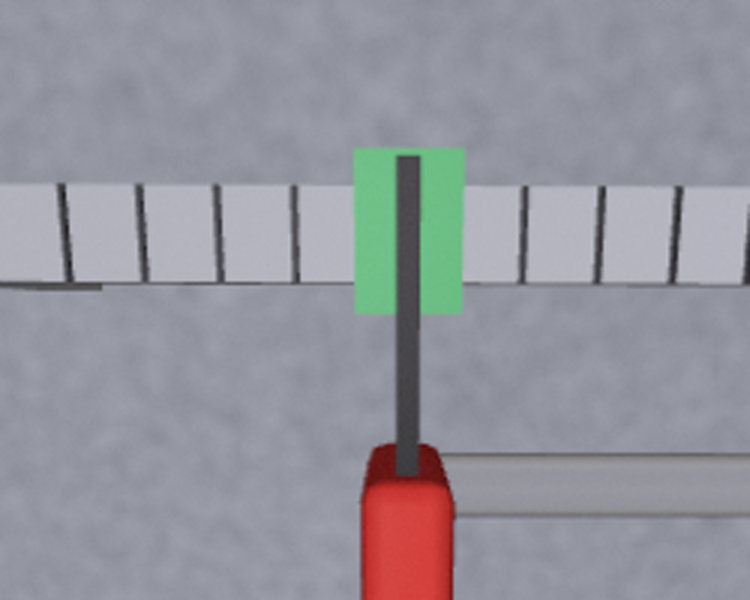

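The needle at crop column 408 is centred on the clip (355–463). I'll hold for the dwell, check for drift and hand in.

```bash
python3 -m crank '[[[0,0,0,0,0,0],[0,0,0,0,0,0],[0,0,0,0,0,0],[0,0,0,0,0,0],[0,0,0,0,0,0],[0,0,0,0,0,0],[0,0,0,0,0,0],[0,0,0,0,0,0]]]'
python3 -c "
import meas
from workcell import *
print(finish_job())"
```

```text
time: 14.42
tool_pos: [0.4769, -0.0333, 0.0471]
tcp_rot: [2.34, 2.086, 0.01]
wrist_force: [10.5, -0.2, -7.4]
width: 0.128
grip_force: 59.1
clip px (285.5, 96.5) 36 54
clip [0.4857 0.0444 0.06  ] width 0.014
bar box 271 168 30 190
needle col 285.4677497811071 row 160 at rail 285.6824034334764
needle [0.4856 0.0438 0.068 ] [0.4829 0.0209 0.068 ] pull left mm -0.03 -0.16
the job is handed in; nothing more can be done
None
```

I handed the job in at about 14.5 s of the 58 s: the fuse plug is home in the socket and released, and the gripper still holds the lamp-test handle with its pointer within about 0.5 mm of the green clip's centre; no verdict came back.

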